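Fit the wide mandrel to the tube spinner

ROBOT

A 6-joint arm with a two-finger parallel gripper is mounted at the origin on a cart in front of the work surface, level with it; the furniture and walls round the work are solid. World frame = base frame: x ahead of the robot, y to its left, z up, the work surface at z = 0. Lengths are in m, angles in rad, forces in N, time in s.
With the tool pointing down it reaches from about 0.3 to 0.95 m from the base axis. Payload 3.1 kg.
Tool frame: the origin (TCP) lies midway between the tips of the shut fingers; the grasp point (between the pads) lies 19 mm behind it; z points along the fingers, y is the line along which they close (so a half turn about z gives the same grasp; the last joint's range is limited). The gripper opens to 85 mm and grips with 20 to 120 N. Pads are 22 mm wide; open, the fingers measure 114 mm over their backs; the gripper's body (76 mm by 85 mm) begins 54 mm behind the grasp point. The pads swing forward as they close: fully open they stand 13 mm farther back than shut.
Start: joints at [-1.287, 0.308, 1.634, -0, 1.2, -0.07], TCP at [0.217, -0.586, 0.231] pointing down, gripper open.
Joint ranges: [-3.06, 3.06], [-0.79, 1.96], [0.05, 2.63], [-1.19, 4.34], [0.05, 2.64], [-2.94, 2.94]. Speed limits (rad/s): [2.79, 2.79, 3.14, 3.14, 3.14, 3.14].

INTERFACE

Orientations are given as a unit quaternion [w, x, y, z].
In Python, from workcell import r gives the robot as it stands. The module is installed in compiled form; this text tells all that it offers.
- The arm moves only by the tool servo_tool, never from a script. Its argument "increments" is a list of rows, each a list of 7 numbers: the opening, from 0 (shut) to 1 (fully open), then the shift along the tool's x, y, z in mm, then the turn, a rotation vector about the tool's x, y, z in rad. A call has 1 to 10 rows; each row is the pose to reach, as a shift and turn from the pose commanded when the call began, along the tool's axes at that moment; what a row does not reach only later rows make up. A row lasts 1/10 s, in which the tool goes at most 50 mm and 8.59 degrees, less where a joint would pass 70% of its speed; a pose out of reach is approached as far as the arm can. A call with a gripper value outside its range is refused whole. The fingers move at their own pace and stop on an object; "grip_force" is the grip in N (left out, the last holds). Time passes only in rows, so rows that repeat a pose let the fingers close. It gives the time, the measured TCP pose, the force, the opening and the grip force at its end, in the units of the state.
- r.state(): the state, without advancing time (a new reading comes with each control period).
- r.get_image(name): name is "side" or "top" or "wrist"; returns a dict with "color" (420x560x3 uint8, blue, green, red), "intrinsics" (3x3 intrinsics, pixels), "R" (3x3) and "t" (3): a world point X has camera coordinates R X + t. Camera axes: x right, y down, z forward; pixel columns grow to the right and rows downward; lengths in m; the calibration is good to about 2 mm. A picture is of the moment at which its call begins. There is no depth.
- r.job_done(): hands the job in; it is judged then, once.
Trained networks look in the newest picture that a camera, given by its name, has taken for a name from the list of things; names that differ only in an ending like _2 or _b are one class to them, and where a whole thing is asked for, a point or a joint stands for the part that bears it (a point fixed in the world has none). Each returns a list of dicts, best first, with "score" (0 to 1); they miss things now and then, are a little off and sometimes report something else, mostly with a low value. They report only what shows in the picture. A call takes as long as a camera call. They do not tell look-alikes from the thing itself.
- r.silhouettes(camera, target): "region" (420x560 bool, what is visible of it) and "rect" ([left, top, right, bottom] in pixels, round what is visible of it).
- r.tip_of(camera, target): "uv" ([column, row] in pixels: a listed point, or the origin of a listed thing).
The state is a dict: "t": time; "joints": joint angles; "joint_vel": joint speeds; "effort": joint torques, N m; "tool_pos": TCP position; "eef_rot": TCP orientation; "force": force on the tool from outside, world axes, zero at the start; "moment": the same for the moment, N m; "opening": finger opening in m; "finger_force": force on a finger pad.
Only numpy, scipy, OpenCV 4.12 (cv2) and the standard library are available. Lean on these libraries where they do the work, as an engineer would, in place of code of your own. Each camera call takes 0.05 s, during which the arm holds its last target. There are 200 camera calls.

TASK

Get the tube spinner ready for the 45 mm tubes: take the dust cover off its hub and nest it, rim down, on top of the stack of two dust covers beside it. Then take the wide mandrel from the rack, put its shank into the hub, turn it until its key slips into the keyway, and push it fully home against the ejector spring until its collar sits flush on the hub. Finish holding it there, gripped and pressed down (do not let go: the clamp screw is tightened next), and leave the slim mandrel, the spanner and the tape roll where they are.

Things in the scene. Friction and masses are not known exactly. Their poses are not given: they have to be found in the camera images.
- spinner: Tube spinner, fixed: grey gear case 110 x 100 x 60 mm on a 150 x 120 x 10 mm base plate, with a motor out of its +y side to 102 mm from the axis, up to 70 mm high. Origin: on the hub's upright axis at table height; front is -x. A fixed turret 76 mm across, flat top at z = 66 mm, surrounds the hub, a steel cylinder 50 mm across that stands 16 mm above the turret.
- hub_mouth (a point): Centre of the bore's mouth in the hub's top face, z = 82 mm (under the dust cover at first). Bore: 20.8 mm wide, upright. Keyway: 9 mm wide, out to 18 mm from the axis, open at the top, full depth. Its direction is not reported: anywhere within 0.7 rad of the spinner's front (-x); look, or feel for it by turning the mandrel under a light push. The greased hub turns only if forced with 0.15 Nm.
- ejector_rest (a point): Centre of the top of the spring ejector disc in the bore at rest, 22 mm below hub_mouth (this point does not move with it). The disc can be pushed down 13.5 mm and pushes back with 6 N at first, 10 N when the mandrel is home: a mandrel let go rises again.
- cover: Grey plastic dust cover standing loose over the hub, rim on the turret. Round, 60 mm high: a hollow skirt 62 mm outside, 57 mm inside, open below, 29.5 mm deep inside; above it, from 32 to 60 mm over the rim, a solid head 52 mm across to grip by. Origin: centre of the rim's underside; z up. 0.06 to 0.13 kg.
- stack_low: Dust cover of the same shape, standing loose rim down on the table: the bottom one of the stack. Origin: centre of the rim's underside; z up.
- stack_top: Dust cover of the same shape nested over stack_low, its rim on the shoulder of the one below, 32 mm above that one's rim. Origin: centre of the rim's underside; z up. A cover nested on it has its own origin 32 mm above this one.
- rack: White plastic block, fixed, 70 x 200 x 45 mm, with two holes 36 mm across and 38 mm deep at y = -55 and +55 mm in its frame; a mandrel stands in each, which one where varies. Origin: centre of its underside; front is -x.
- mandrel_wide: Wide mandrel, 98 mm long, upright in the rack. Origin: centre of the shank's lower end; z up. Shank 18 mm across, 34 long, lowest 5 tapered; key on its -x side, 6 wide, out to 15.5 mm from the axis, 10 to 30 mm above the lower end; collar 44 mm across from 34 to 42, resting on the rack; body 36 mm across from 42 to 98, to grip by. 0.13 to 0.25 kg.
- mandrel_index (a point): Black index line on the wide mandrel's collar: it shows where the key is. Centre of the collar's -x edge, 22 mm from the axis and 42 mm above the shank's lower end. In the rack it points within 0.6 rad of the rack's front. The mandrel is home when its shank's lower end is 34 mm below hub_mouth; with the key resting on the hub's face beside the keyway it is 10 mm below.
- mandrel_slim: Slim mandrel in the other hole of the rack: the same as the wide one but for a body only 24 mm across. To be left there. Origin: centre of the shank's lower end.
- spanner: Open spanner 165 mm long lying on the table in front of the spinner. To be left there. Origin: its middle.
- tape_roll: Roll of packing tape, 102 mm across, 24 mm high, lying on the table. To be left there. Origin: centre of its underside.
Mind the look-alikes: they are no part of the job. What is shaped like the mandrel_wide but green is not meant.

How it is judged:
By the outcome, as a careful person would: the job done as asked, in the order asked, and still so for the second after the job is handed in, while the arm keeps its last pose, push and grip.
It also fails if it takes over 61 s, if anything falls off the work surface, if the arm or the gripper's body presses on something with over 40 N, if the wrist force passes 120 N, or if a joint passes its speed limit or range.

## Working session

There is one attempt and no reset: what is moved stays moved. The work goes in short steps, Python scripts to look and compute and a tool call to move; the robot and the scene stay as the last step left them, time stands still between calls to the robot, and variables do not carry over. Pictures are saved under pics/ and viewed, at most 10 in all, crops included, and the job is handed in when it is done.

Besides the shell and the picture viewer there is one more tool, called after "Call:" as name(argument=value, ...) on one line, values as JSON. servo_tool: Moves the arm, as the interface text tells. Its arguments: {"type":"object","properties":{"increments":{"type":"array","items":{"type":"array","items":{"type":"number"}}},"grip_force":{"type":"number"}},"required":["increments"]}

```bash
mkdir -p pics
cat > h.py <<'E'
import numpy as np, cv2
from workcell import r
from scipy.spatial.transform import Rotation as Ro
def ray(im,uv):
    K,R,t=np.array(im['intrinsics']),np.array(im['R']),np.array(im['t'])
    d=R.T@np.linalg.solve(K,[uv[0],uv[1],1.]); return -R.T@t,d
def atz(im,uv,z):
    c,d=ray(im,uv); return c+d*(z-c[2])/d[2]
def proj(im,X):
    p=np.array(im['R'])@np.array(X)+np.array(im['t']); q=np.array(im['intrinsics'])@p; return q[:2]/q[2]
def tri(rays):
    A=np.zeros((3,3));b=np.zeros(3)
    for c,d in rays:
        d=d/np.linalg.norm(d);P=np.eye(3)-np.outer(d,d);A+=P;b+=P@c
    return np.linalg.solve(A,b)
E
python3 - <<'E'
from h import *
ims={n:r.get_image(n) for n in('side','top')}
for n in ims: cv2.imwrite(f'pics/{n}0.png',ims[n]['color'])
cv2.imwrite('pics/both.png',cv2.resize(np.vstack([ims[n]['color'] for n in ims]),None,fx=.71,fy=.71))
s=r.state();print(s['tool_pos'],s['eef_rot'],s['opening'])
for T in['spinner','cover','stack_low','stack_top','rack','mandrel_wide','mandrel_index','mandrel_slim','spanner','tape_roll']:
    for n in ims:
        print(T,n,[(np.round(d['uv'],1).tolist(),round(d['score'],2)) for d in r.tip_of(n,T)[:4]])
for n in ims:
    c,_=ray(ims[n],(280,210)); print(n,c,np.array(ims[n]['R'])[2])
E
```

```text
[ 0.21629499 -0.5855679   0.23015611] [-1.04893251e-03  9.84396511e-01  1.75961348e-01 -1.15103113e-04] 0.08561136693780233
spinner side [([279.0, 257.0], 0.84)]
spinner top [([316.3, 195.8], 0.55)]
cover side [([273.2, 237.3], 0.8)]
cover top [([319.9, 191.8], 0.79)]
stack_low side [([237.1, 298.9], 0.6)]
stack_low top [([390.4, 213.8], 0.54)]
stack_top side [([237.9, 290.1], 0.66)]
stack_top top [([394.5, 210.9], 0.55)]
rack side []
rack top [([235.4, 211.9], 0.81)]
mandrel_wide side [([273.7, 226.6], 0.75), ([313.6, 191.7], 0.75), ([298.7, 229.6], 0.63), ([276.1, 207.5], 0.43)]
mandrel_wide top [([150.9, 184.7], 0.74), ([251.3, 207.7], 0.49), ([260.9, 181.5], 0.43)]
mandrel_index side [([267.2, 211.5], 0.76), ([303.5, 215.2], 0.74), ([313.5, 182.8], 0.73), ([277.6, 216.3], 0.63)]
mandrel_index top [([254.0, 176.8], 0.68), ([256.0, 217.0], 0.61), ([153.5, 179.2], 0.59)]
mandrel_slim side [([275.6, 205.8], 0.48)]
mandrel_slim top [([216.9, 214.8], 0.68)]
spanner side [([219.6, 257.2], 0.65), ([276.4, 256.0], 0.39)]
spanner top [([331.2, 247.9], 0.69), ([388.3, 212.5], 0.44)]
tape_roll side [([320.3, 201.4], 0.64)]
tape_roll top [([182.0, 172.3], 0.79), ([317.2, 195.6], 0.3)]
side [ 0.76414812 -1.22503613  0.76205017] [-0.15758663  0.88993333 -0.42800131]
top [0.192298   0.16929766 1.64890673] [ 0.19911839 -0.00305154 -0.97997069]
```

View pics/top0.png

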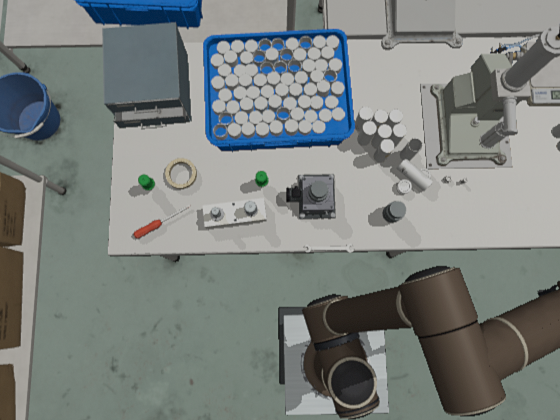

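View pics/side0.png

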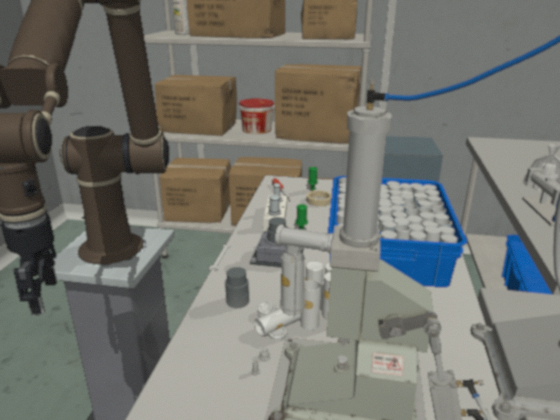

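Top view: the cover is on the spinner at about (318,192), the stack at (393,212) and the rack at (235,212). The rack's mandrels are at (216,212) and (251,208), and the green look-alikes at (146,182) and (262,178). Next I compute positions.

Run:
```python
from h import *
im=r.get_image('top')
for T,z in[('spinner',0),('cover',.066),('stack_low',0),('stack_top',.032),('rack',0),('mandrel_wide',.011),('mandrel_slim',.011),('mandrel_index',.053),('spanner',.003),('tape_roll',0)]:
    print(T,[np.round(atz(im,d['uv'],z),4).tolist() for d in r.tip_of('top',T)[:3]])
w=r.get_image('wrist');s=r.state()
R=Ro.from_quat(np.roll(s['eef_rot'],-1)).as_matrix();c,_=ray(w,(280,210))
print('wristcam in tool',R.T@(c-s['tool_pos']),(R.T@np.array(w['R']).T).round(3).tolist(),w['intrinsics'])
print('tool axes',R.round(3).tolist())
c=im['color'][150:260,120:430];cv2.imwrite('pics/c.png',cv2.resize(c,None,fx=2.55,fy=2.55,interpolation=cv2.INTER_CUBIC))
```

```text
spinner [[0.5522, 0.0399, 0.0]]
cover [[0.5361, 0.0457, 0.066]]
stack_low [[0.4645, -0.1992, 0.0]]
stack_top [[0.4639, -0.2102, 0.032]]
rack [[0.4876, 0.3075, 0.0]]
mandrel_wide [[0.5767, 0.5809, 0.011], [0.5893, 0.2284, 0.011], [0.4676, 0.3651, 0.011]]
mandrel_slim [[0.4731, 0.3711, 0.011]]
mandrel_index [[0.5917, 0.5773, 0.053], [0.4582, 0.2425, 0.053], [0.5999, 0.2446, 0.053]]
spanner [[0.3597, 0.0038, 0.003]]
tape_roll [[0.6288, 0.4878, 0.0]]
wristcam in tool [ 0.06713031 -0.00034274 -0.14321725] [[0.001, -0.962, -0.273], [1.0, 0.0, 0.001], [-0.001, -0.273, 0.962]] [[334.92916123   0.         282.05450685]
 [  0.         334.92916123 206.8563269 ]
 [  0.           0.           1.        ]]
tool axes [[0.938, 0.346, 0.0], [0.346, -0.938, 0.0], [0.0, 0.0, -1.0]]
```

View pics/c.png

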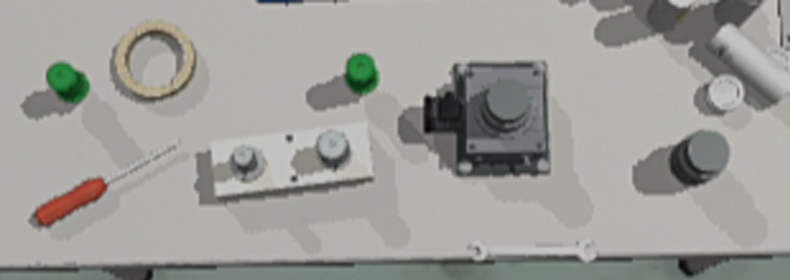

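Call:
servo_tool(increments=[[1, 348, -319, 0, 0, 0, 0], [1, 348, -319, 0, 0, 0, 0], [1, 348, -319, 0, 0, 0, 0], [1, 348, -319, 0, 0, 0, 0], [1, 348, -319, 0, 0, 0, 0], [1, 348, -319, 0, 0, 0, 0], [1, 348, -319, 0, 0, 0, 0], [1, 348, -319, 0, 0, 0, 0], [1, 348, -319, 0, 0, 0, 0], [1, 348, -319, 0, 0, 0, 0]])

```text
t: 2.7
tool_pos: [0.4336, -0.1632, 0.2316]
eef_rot: [-0.0, 0.984, 0.178, 0.001]
force: [0.4, -0.8, -1.2]
opening: 0.0853
finger_force: 0.0
```

Call:
servo_tool(increments=[[1, 174, -159, 0, 0, 0, 0], [1, 174, -159, 0, 0, 0, 0], [1, 174, -159, 0, 0, 0, 0], [1, 174, -159, 0, 0, 0, 0], [1, 174, -159, 0, 0, 0, 0], [1, 174, -159, 0, 0, 0, 0], [1, 174, -159, 0, 0, 0, 0]])

```text
t: 3.4
tool_pos: [0.5405, 0.0436, 0.2311]
eef_rot: [0.0, 0.984, 0.177, -0.0]
force: [-0.7, -0.0, -0.6]
opening: 0.0853
finger_force: 0.0
```

```bash
cat > look.py <<'E'
from h import *
import sys
def tool():
    s=r.state();R=Ro.from_quat(np.roll(s['eef_rot'],-1)).as_matrix();return s,np.array(s['tool_pos']),R
if __name__=='__main__':
    im=r.get_image('wrist');s,p,R=tool()
    cv2.imwrite(f'pics/{sys.argv[1]}.png',im['color'])
    print('t',s['t'],p.round(4),R[:2,:2].round(3).tolist(),'F',np.round(s['force'],1),'j',np.round(s['joints'],2),s['opening'])
    for a in sys.argv[2:]:
        T,z=a.split(':')
        for d in r.tip_of('wrist',T)[:3]:
            X=atz(im,d['uv'],float(z));print(T,round(d['score'],2),np.round(d['uv'],1),X.round(4),'toolmm',(R.T@(X-p)*1e3).round(1))
E
python3 look.py w1 cover:.066 spinner:0 mandrel_wide:.011 mandrel_index:.053
python3 - <<'E'
from h import *
im=r.get_image('wrist')
for d in r.silhouettes('wrist','cover')[:2]: print(d['score'],d['rect'])
print('head top pred for .5361,.0457',proj(im,[.5361,.0457,.126]))
E
```

```text
t 3.45 [0.5401 0.0427 0.2311] [[0.938, 0.347], [0.347, -0.938]] F [-0.9  0.2 -0.2] j [-0.    0.15  1.83 -0.    1.16  1.22] 0.0852991986749642
cover 0.76 [281.4 195.5] [0.5316 0.041  0.066 ] toolmm [ -8.4  -1.4 165.1]
cover 0.63 [463.  306.5] [ 0.4858 -0.1787  0.066 ] toolmm [-127.6  188.8  165.2]
mandrel_wide 0.78 [134.4  73.2] [0.5864 0.2201 0.011 ] toolmm [ 105.2 -150.4  219.9]
mandrel_wide 0.75 [ 76.5 158.5] [0.4801 0.2585 0.011 ] toolmm [  18.8 -223.3  220. ]
mandrel_index 0.63 [ 49.6 183.3] [0.4611 0.2564 0.053 ] toolmm [ 2.000e-01 -2.279e+02  1.780e+02]
0.69 [245.4, 159.1, 317.9, 244.7]
0.42 [432.6, 273.4, 481.2, 295.5]
head top pred for .5361,.0457 [275.55718817 205.6928118 ]
```

View pics/w1.png

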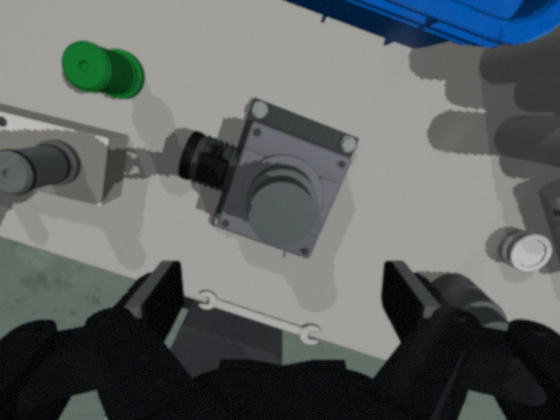

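The wrist view shows the cover's head top centred near (283,211), radius about 34 px. The spinner is rotated relative to the tool and its motor is on the left. I'll refine this with a circle fit.

Run:
```python
from look import *
im=r.get_image('wrist');s,p,R=tool()
g=cv2.medianBlur(cv2.cvtColor(im['color'],cv2.COLOR_BGR2GRAY),3)
c=cv2.HoughCircles(g[130:270,200:370],cv2.HOUGH_GRADIENT,1.2,10,param1=60,param2=12,minRadius=30,maxRadius=40)
for x,y,q in c[0][:4]:
    X=atz(im,(x+200,y+130),.126);print(x+200,y+130,q,X.round(4),(R.T@(X-p)*1e3).round(1))
X=atz(im,(283,211),.126);print('eye',X)
m=max(r.silhouettes('wrist','cover'),key=lambda d:d['score'])['region']
# fit centre: render cover as hull of circles
from scipy.optimize import minimize
def mask(x,y):
    a=np.linspace(0,2*np.pi,40);M=np.zeros((420,560),np.uint8)
    for rad,z0,z1 in((.031,.066,.098),(.026,.098,.126)):
        P=[proj(im,[x+rad*np.cos(t),y+rad*np.sin(t),z]) for t in a for z in(z0,z1)]
        cv2.fillConvexPoly(M,cv2.convexHull(np.array(P,np.float32)*16).astype(int),1,shift=4)
    return M>0
f=lambda v:-(mask(*v)&m).sum()/(mask(*v)|m).sum()
o=minimize(f,[.537,.043],method='Nelder-Mead',options=dict(initial_simplex=[[.537,.043],[.545,.043],[.537,.050]]));print(o.x,o.fun)
```

```text
279.8 207.4 39.239998 [0.5361 0.0424 0.126 ] [ -3.9  -1.7 105.4]
278.6 196.6 33.48 [0.5439 0.0462 0.126 ] [  4.7  -2.6 105.4]
283.4 218.20001 37.92 [0.5289 0.0367 0.126 ] [-12.6   1.1 105.4]
282.2 187.0 35.04 [0.5519 0.0462 0.126 ] [1.220e+01 1.000e-01 1.054e+02]
eye [0.53426507 0.03903207 0.126     ]
[0.53180424 0.0409669 ] -0.9739386296763346
```

Call:
servo_tool(increments=[[1, -8, -1, 40, 0, 0, 0], [1, -8, -1, 80, 0, 0, 0], [1, -8, -1, 110, 0, 0, 0], [1, -8, -1, 134, 0, 0, 0], [1, -8, -1, 134, 0, 0, 0], [0.3, -8, -1, 134, 0, 0, 0], [0.3, -8, -1, 134, 0, 0, 0], [0.3, -8, -1, 134, 0, 0, 0], [0.3, -8, -1, 134, 0, 0, 0], [0.3, -8, -1, 134, 0, 0, 0]], grip_force=40)

```text
t: 4.85
tool_pos: [0.5349, 0.0411, 0.0996]
eef_rot: [0.0, 0.984, 0.176, 0.002]
force: [0.0, -0.1, 6.7]
opening: 0.0507
finger_force: 42.2
```

Call:
servo_tool(increments=[[0.3, 0, 0, 0, 0, 0, 0], [0.3, 0, 0, 0, 0, 0, 0]])

```text
t: 5.05
tool_pos: [0.5349, 0.0411, 0.0996]
eef_rot: [0.0, 0.984, 0.176, 0.002]
force: [-0.2, -0.1, 7.1]
opening: 0.0503
finger_force: 42.2
```

Call:
servo_tool(increments=[[0.3, 0, 0, -10, 0, 0, 0], [0.3, 0, 0, -30, 0, 0, 0], [0.3, 0, 0, -60, 0, 0, 0], [0.3, 0, 0, -95, 0, 0, 0], [0.3, -20, 17, -115, 0, 0, 0], [0.3, -50, 42, -115, 0, 0, 0], [0.3, -80, 66, -115, 0, 0, 0], [0.3, -110, 91, -115, 0, 0, 0], [0.3, -140, 116, -115, 0, 0, 0], [0.3, -170, 141, -115, 0, 0, 0]])

```text
t: 6.05
tool_pos: [0.4206, -0.1509, 0.2125]
eef_rot: [-0.0, 0.984, 0.176, -0.0]
force: [0.5, -0.4, -2.2]
opening: 0.0503
finger_force: 42.1
```

Call:
servo_tool(increments=[[0.3, -30, 25, 0, 0, 0, 0], [0.3, -60, 50, 0, 0, 0, 0], [0.3, -84, 70, 0, 0, 0, 0], [0.3, -84, 70, 0, 0, 0, 0], [0.3, -84, 70, 0, 0, 0, 0]])

```text
t: 6.55
tool_pos: [0.367, -0.2448, 0.2123]
eef_rot: [-0.0, 0.985, 0.175, 0.0]
force: [0.4, 0.3, -0.8]
opening: 0.051
finger_force: 42.1
```

```bash
python3 look.py w2 stack_top:.032 stack_low:0 cover:.032
cat > fit.py <<'E'
from look import *
from scipy.optimize import minimize
def fit(im,m,x0,parts):
    a=np.linspace(0,2*np.pi,40)
    def mask(v):
        M=np.zeros(m.shape,np.uint8)
        for rad,z0,z1 in parts:
            P=[proj(im,[v[0]+rad*np.cos(t),v[1]+rad*np.sin(t),z]) for t in a for z in(z0,z1)]
            cv2.fillConvexPoly(M,cv2.convexHull(np.array(P,np.float32)*16).astype(int),1,shift=4)
        return M>0
    f=lambda v:-(mask(v)&m).sum()/max(1,(mask(v)|m).sum())
    o=minimize(f,x0,method='Nelder-Mead',options=dict(initial_simplex=[x0,[x0[0]+.008,x0[1]],[x0[0],x0[1]+.008]]))
    return o.x,o.fun
E
python3 - <<'E'
from fit import *
im=r.get_image('wrist');s,p,R=tool()
for T in('stack_top','stack_low'):
    for d in r.silhouettes('wrist',T)[:3]:
        print(T,d['score'],d['rect'])
        if d['score']<.3: continue
        X=fit(im,d['region'],[.464,-.205],((.031,.032,.064),(.026,.064,.092)) if T=='stack_top' else ((.031,0,.032),));print(X,(R.T@(np.r_[X[0],.032]-p)*1e3).round(1))
E
```

```text
t 6.6 [ 0.3674 -0.2442  0.2123] [[0.938, 0.346], [0.346, -0.938]] F [ 0.4  0.4 -0.7] j [-0.69 -0.03  2.06  0.    1.11  0.53] 0.05079044117302853
stack_top 0.59 [281.9  64.8] [ 0.4681 -0.2073  0.032 ] toolmm [107.2   0.3 180.3]
cover 0.67 [279.2 238.9] [ 0.3106 -0.2621  0.032 ] toolmm [-59.5  -2.7 180.2]
stack_top 0.62 [247.4, 12.4, 319.8, 101.8]
(array([ 0.46905735, -0.20681185]), np.float64(-0.9637898686679175)) [107.7   0.6 180.2]
stack_top 0.34 [0.8, 77.4, 124.8, 139.1]
(array([ 0.464, -0.205]), np.float64(0.0)) [103.5  -2.9 180.2]
```

View pics/w2.png

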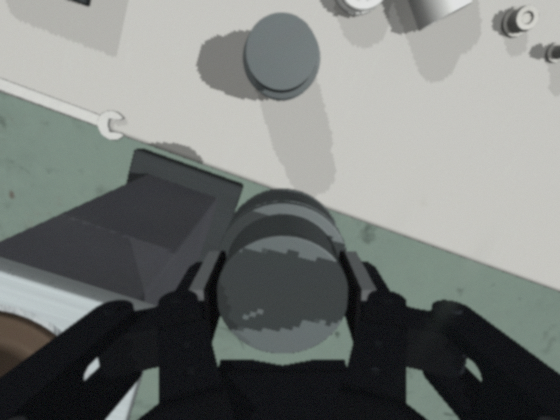

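The stack's top is centred at (282,55). The held cover's head is centred at about (283,294) with radius 66. Next is the offset of the held cover in the tool frame.

Run:
```python
from fit import *
im=r.get_image('wrist');s,p,R=tool()
for v in((283,294),): X=atz(im,v,p[2]+.0264);print((R.T@(X-p)*1e3).round(1))
X=atz(im,(282,51.5),.092);print('stack eye',X,(R.T@(X-p)*1e3).round(1))
a=np.linspace(0,6.28,60)
c=im['color'].copy()
for rad,z,col,cx in((.026,.092,(0,0,255),[.46906,-.20681]),(.031,.064,(0,255,0),[.46906,-.20681])):
    for t in a: cv2.circle(c,tuple(int(k) for k in proj(im,[cx[0]+rad*np.cos(t),cx[1]+rad*np.sin(t),z])),0,col,-1)
for dx,col in((-3,(0,0,255)),(0,(255,0,0)),(3,(0,255,0))):
    for rad,dz in((.026,-.0264),(.031,.0016)):
        for t in a: cv2.circle(c,tuple(int(k) for k in proj(im,p+R@[dx*1e-3+rad*np.cos(t),rad*np.sin(t),dz])),0,col,-1)
cv2.imwrite('pics/w2o.png',np.hstack([cv2.resize(c[5:110,230:335],(400,400),interpolation=0),cv2.resize(c[180:360,200:380],(400,400),interpolation=0)]))
```

```text
[ -1.4   0.1 -26.4]
stack eye [ 0.47017382 -0.20582364  0.092     ] [109.2  -0.3 120.2]
```

View pics/w2o.png

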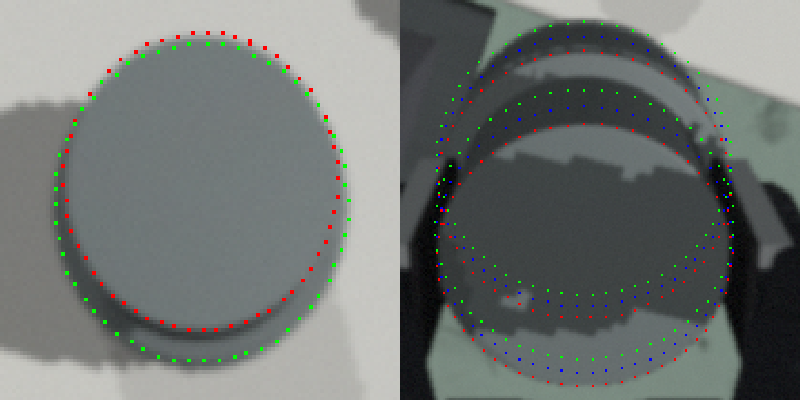

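Call:
servo_tool(increments=[[0.3, 30, 0, 0, 0, 0, 0], [0.3, 65, 0, 0, 0, 0, 0], [0.3, 95, 0, 10, 0, 0, 0], [0.3, 111, 0.5, 40, 0, 0, 0], [0.3, 111, 0.5, 70, 0, 0, 0], [0.3, 111, 0.5, 80, 0, 0, 0], [0.3, 111, 0.5, 80, 0, 0, 0]])

```text
t: 7.65
tool_pos: [0.4702, -0.2057, 0.1303]
eef_rot: [-0.002, 0.984, 0.176, -0.002]
force: [0.1, 0.9, -0.4]
opening: 0.0509
finger_force: 42.2
```

Call:
servo_tool(increments=[[0.3, 0, 0, 4, 0, 0, 0], [0.3, 0, 0, 8, 0, 0, 0], [0.3, 0, 0, 12, 0, 0, 0], [0.3, 0, 0, 15, 0, 0, 0], [0.3, 0, 0, 15, 0, 0, 0]])

```text
t: 8.15
tool_pos: [0.4716, -0.2069, 0.1172]
eef_rot: [-0.0, 0.984, 0.176, -0.0]
force: [0.1, -0.7, -1.5]
opening: 0.0506
finger_force: 42.2
```

Call:
servo_tool(increments=[[0.3, 0, 0, 5, 0, 0, 0], [0.3, 0, 0, 10, 0, 0, 0], [0.3, 0, 0, 14, 0, 0, 0], [0.3, 0, 0, 17, 0, 0, 0], [0.3, 0, 0, 19, 0, 0, 0], [0.3, 0, 0, 19, 0, 0, 0]])

```text
t: 8.75
tool_pos: [0.4718, -0.2068, 0.098]
eef_rot: [-0.0, 0.984, 0.176, -0.0]
force: [0.2, 0.0, -1.8]
opening: 0.051
finger_force: 42.3
```

Call:
servo_tool(increments=[[0.3, 0, 0, 1, 0, 0, 0], [0.3, 0, 0, 2, 0, 0, 0], [0.3, 0, 0, 2, 0, 0, 0]])

```text
t: 9.05
tool_pos: [0.4722, -0.207, 0.0976]
eef_rot: [0.0, 0.984, 0.176, 0.0]
force: [-2.9, 1.0, 5.9]
opening: 0.0504
finger_force: 42.9
```

Call:
servo_tool(increments=[[0.6, 0, 0, 0, 0, 0, 0], [1, 0, 0, 0, 0, 0, 0], [1, 0, 0, 0, 0, 0, 0], [1, 0, 0, -10, 0, 0, 0], [1, 0, 0, -40, 0, 0, 0], [1, 0, 0, -80, 0, 0, 0], [1, 10, -15, -105, 0, 0, 0], [1, 36, -53, -105, 0, 0, 0], [1, 64, -93, -105, 0, 0, 0], [1, 90, -132, -105, 0, 0, 0]])

```text
t: 10.05
tool_pos: [0.5113, -0.0505, 0.2027]
eef_rot: [0.0, 0.985, 0.175, 0.001]
force: [0.9, -0.1, -0.2]
opening: 0.0856
finger_force: 0.0
```

Call:
servo_tool(increments=[[1, 27, -40, 0, 0, 0, 0], [1, 55, -80, 0, 0, 0, 0], [1, 55, -80, 0, 0, 0, 0], [1, 55, -80, 0, 0, 0, 0]])

```text
t: 10.45
tool_pos: [0.5346, 0.0433, 0.2017]
eef_rot: [0.0, 0.984, 0.178, 0.0]
force: [-0.4, -0.6, -0.3]
opening: 0.0853
finger_force: 0.0
```

```bash
python3 look.py w3 hub_mouth:.082 spinner:0 mandrel_wide:.011 mandrel_index:.053
python3 - <<'E'
from h import *
im=r.get_image('top')
for T,z in(('stack_top',.032),('stack_low',0),('cover',.064)):
    print(T,[(round(d['score'],2),atz(im,d['uv'],z).round(3)) for d in r.tip_of('top',T)[:3]])
c=cv2.imread('pics/w3.png')[100:310,180:390]; t=im['color'][185:235,365:415]
cv2.imwrite('pics/w3c.png',np.hstack([cv2.resize(c,(550,550),interpolation=2),cv2.resize(t,(200,550),interpolation=2)[:, :]]))
E
```

```text
t 10.5 [0.5343 0.0422 0.2015] [[0.938, 0.348], [0.348, -0.938]] F [-0.4  0.2 -0.2] j [-0.    0.17  1.87 -0.    1.1   1.21] 0.08538868042788038
hub_mouth 0.95 [284.5 203. ] [0.5313 0.0401 0.082 ] toolmm [ -3.5   0.9 119.5]
spinner 0.87 [283.7 183.6] [0.5302 0.0398 0.    ] toolmm [ -4.5   0.7 201.5]
mandrel_wide 0.93 [127.3  67.8] [0.5841 0.2149 0.011 ] toolmm [ 106.8 -144.7  190.4]
mandrel_wide 0.65 [ 62.3 157. ] [0.4807 0.2562 0.011 ] toolmm [  24.2 -219.4  190.3]
mandrel_index 0.91 [ 27.5 184.7] [0.46   0.2569 0.053 ] toolmm [   5.  -227.2  148.4]
stack_top [(0.51, array([ 0.471, -0.2  ,  0.032]))]
stack_low [(0.53, array([ 0.478, -0.193,  0.   ]))]
cover [(0.59, array([ 0.473, -0.205,  0.064]))]
```

View pics/w3c.png

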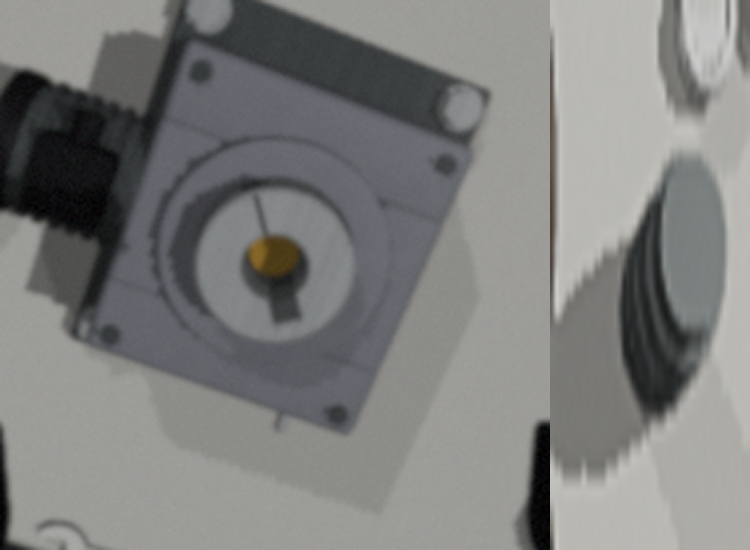

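The three covers are nested. The bore is centred near (285,202) and the keyway's outer end is near (290,221) in the full frame. Now the angle.

Run:
```python
from look import *
im=r.get_image('wrist');s,p,R=tool()
g=cv2.cvtColor(im['color'],cv2.COLOR_BGR2GRAY)
h=max(r.tip_of('wrist','hub_mouth'),key=lambda d:d['score'])
C0=atz(im,h['uv'],.082);Ce=atz(im,(285.2,201),.082)
# rectify hub top plane: 0.1mm... 5px/mm
def rect(cx,cy,z,half=32,k=6):
    n=2*half*k;W=np.array([[cx-.001*half+.001*i/k*(1) for i in(0,n,n,0)],[cy-.001*half+.001*j/k for j in(0,0,n,n)]]).T
    src=np.float32([proj(im,[a,b,z]) for a,b in W]);H=cv2.getPerspectiveTransform(src,np.float32([[0,0],[n,0],[n,n],[0,n]]))
    return cv2.warpPerspective(im['color'],H,(n,n),flags=2)
q=rect(C0[0],C0[1],.082);gg=cv2.cvtColor(q,6)
c=cv2.HoughCircles(cv2.medianBlur(gg,5),3,1,20,param1=60,param2=12,minRadius=140,maxRadius=160);print(c[0][:3] if c is not None else None)
best=C0
if c is not None: best=[C0[0]+(c[0][0][0]-192)/6e3,C0[1]+(c[0][0][1]-192)/6e3]
print('net',C0,'eye',Ce,'circle',best)
cx=(best[0]-C0[0])*6000+192;cy=(best[1]-C0[1])*6000+192
for rad in(14,15,16,17):
    A=np.deg2rad(np.arange(120,241));v=np.array([gg[int(cy+rad*6*np.sin(a)),int(cx+rad*6*np.cos(a))] for a in A]).astype(float)
    w=np.clip(np.median(v)-v-25,0,None);print(rad,'key dir deg',np.rad2deg((w*A).sum()/w.sum()) if w.sum() else None,(w>0).sum())
cv2.imwrite('pics/hub.png',q)
```

```text
[[206.5 187.5 148.4]]
net [0.53041057 0.04137876 0.082     ] eye [0.53298765 0.03826543 0.082     ] circle [np.float64(0.5328272396355466), np.float64(0.04062875958545939)]
14 key dir deg 212.24601063829792 41
15 key dir deg 212.4538904899136 38
16 key dir deg 212.73963133640555 35
17 key dir deg 212.89761694616064 33
```

View pics/hub.png

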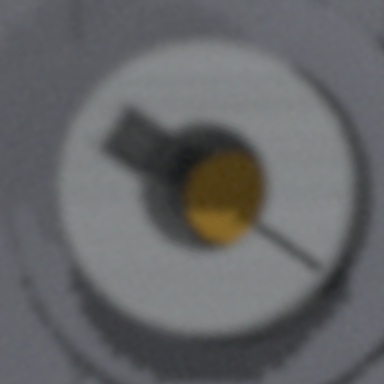

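The keyway points to about 214° from world +x, and the black line opposite it at (320,268) confirms this. The hub centre is at (0.533,0.0405). Next I look at the rack.

Call:
servo_tool(increments=[[1, -18, -35, -17, 0, 0, 0], [1, -36, -70, -34, 0, 0, 0], [1, -54, -105, -51, 0, 0, 0], [1, -72, -140, -68, 0, 0, 0], [1, -90, -175, -85, 0, 0, 0], [1, -108, -209, -100, 0, 0, 0], [1, -108, -209, -100, 0, 0, 0]])

```text
t: 11.7
tool_pos: [0.3592, 0.2036, 0.3038]
eef_rot: [-0.001, 0.984, 0.178, 0.002]
force: [1.0, 0.2, 0.0]
opening: 0.0856
finger_force: 0.0
```

```bash
python3 look.py w4 mandrel_wide:.011 mandrel_index:.053 rack:0 mandrel_slim:.011
python3 - <<'E'
from fit import *
im=r.get_image('wrist');s,p,R=tool()
u=None
for d in r.silhouettes('wrist','mandrel_wide')[:3]:
    print(d['score'],np.round(d['rect']))
    l,t,rr,b=d['rect'];x0=atz(im,((l+rr)/2,(t+b)/2),.08)
    X=fit(im,d['region'],[x0[0],x0[1]],((.022,.045,.053),(.018,.053,.109)));print(X)
    if 0.15<X[0][1]<.35 and X[0][0]<.52 and u is None: u=proj(im,[*X[0],.08])
x,y=np.clip(u.astype(int),60,None);x=min(x,500)
cv2.imwrite('pics/w4c.png',cv2.resize(im['color'][max(0,y-60):y+60,x-60:x+60],(600,600),interpolation=2));print('crop origin',x-60,max(0,y-60))
E
```

```text
t 11.75 [0.3603 0.2023 0.3027] [[0.937, 0.35], [0.35, -0.937]] F [ 0.4  0.1 -0.2] j [ 0.41 -0.19  2.01  0.    1.31  1.62] 0.08512528838267319
mandrel_wide 0.83 [280.  58.] [0.4806 0.2525 0.011 ] toolmm [129.2  -4.9 292.2]
mandrel_index 0.68 [270.6  67.1] [0.4626 0.2564 0.053 ] toolmm [114.  -14.9 250.1]
rack 0.94 [233.7  46.9] [0.4739 0.3106 0.    ] toolmm [143.3 -61.6 303.2]
mandrel_slim 0.85 [186.4  26.4] [0.4741 0.3676 0.011 ] toolmm [ 163.4 -115.   292.3]
0.89 [252.  18. 293.  70.]
(array([0.48327249, 0.25628365]), np.float64(-0.9412360688956434))
0.71 [362. 189. 469. 243.]
(array([0.37075779, 0.07538254]), np.float64(-0.21792083514571553))
crop origin 211 0
```

View pics/w4c.png

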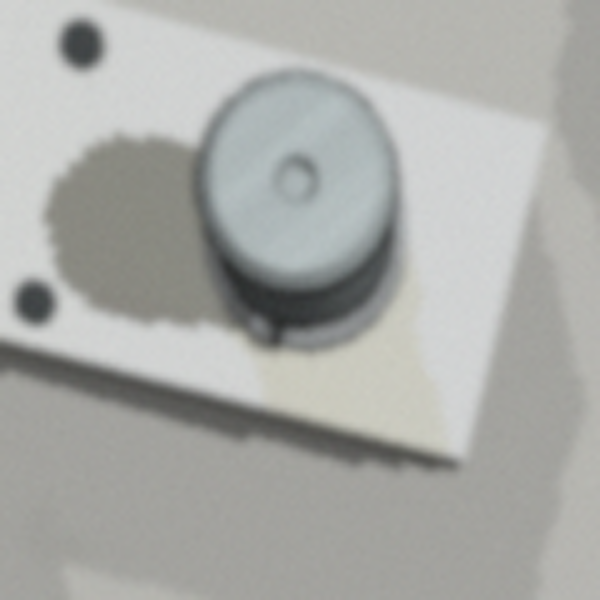

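The index line is at full-frame (266,66) and the body's top centre dimple at (270.5,36).

Run:
```python
from look import *
im=r.get_image('wrist');s,p,R=tool()
C=atz(im,(270.4,36),.109)
for uv in((266.2,66),(265.8,67.5),(266.4,64.8)):
    I=atz(im,uv,.053);d=I-C
    print(C.round(4),I.round(4),'r',np.hypot(*d[:2]),'ang',np.rad2deg(np.arctan2(d[1],d[0]))%360)
a=im;rk=[atz(im,(211+u/5,v/5),.045) for u,v in((0,345),(465,463),(545,125))]
print(rk, np.rad2deg(np.arctan2(*(rk[0]-rk[1])[1::-1])))
print('tool to C',(R.T@(C-p)*1e3).round(1), 'fit',(R.T@(np.r_[.48327,.25628,.1]-p)*1e3).round(1))
```

```text
[0.4823 0.2559 0.109 ] [0.4627 0.2557 0.053 ] r 0.01961778446362649 ang 180.71906870150454
[0.4823 0.2559 0.109 ] [0.4611 0.2556 0.053 ] r 0.021192470469462925 ang 180.92524000894204
[0.4823 0.2559 0.109 ] [0.4639 0.2559 0.053 ] r 0.018404944014104956 ang 180.14856941841273
[array([0.4394536 , 0.31265383, 0.045     ]), array([0.45193055, 0.20703282, 0.045     ]), array([0.52186112, 0.2158039 , 0.045     ])] 96.73709611720746
tool to C [133.3 -10.7 191.3] fit [134.4 -10.7 200.3]
```

Call:
servo_tool(increments=[[1, 32, -3, 20, 0, 0, 0], [1, 65, -5, 45, 0, 0, 0], [1, 98, -8, 70, 0, 0, 0], [1, 130, -11, 95, 0, 0, 0], [1, 134, -11, 105, 0, 0, 0], [1, 134, -11, 105, 0, 0, 0]])

```text
t: 12.7
tool_pos: [0.4816, 0.2564, 0.1932]
eef_rot: [0.001, 0.984, 0.175, -0.003]
force: [0.2, 0.4, -0.9]
opening: 0.0856
finger_force: 0.0
```

Run:
```python
from fit import *
im=r.get_image('wrist');s,p,R=tool();print(s['t'],p)
for d in r.silhouettes('wrist','mandrel_wide')[:2]:
    X=fit(im,d['region'],[.4828,.256],((.022,.045,.053),(.018,.053,.109)));print(d['score'],X,(R.T@(np.r_[X[0],0]-p)*1e3).round(1))
g=cv2.cvtColor(im['color'],6);u=proj(im,[.4828,.256,.109]).astype(int);o=u-60
c=cv2.HoughCircles(cv2.medianBlur(g[o[1]:o[1]+120,o[0]:o[0]+120],3),3,1,20,param1=60,param2=10,minRadius=26,maxRadius=33)
for q in (c[0][:3] if c is not None else []):
    X=atz(im,q[:2]+o,.109);print('circ',q,X.round(4),(R.T@(X-p)*1e3).round(1))
```

```text
12.75 [0.48174405 0.25663974 0.19480417]
0.95 (array([0.48336586, 0.25691865]), np.float64(-0.939514788966434)) [  2.4   0.2 194.8]
0.56 (array([0.4828, 0.256 ]), np.float64(0.0)) [  1.6   0.9 194.8]
circ [58.5 53.5 30.2] [0.4871 0.259  0.109 ] [ 6.2 -0.4 85.8]
```

Call:
servo_tool(increments=[[1, 2, 0, 40, 0, 0, 0], [1, 2, 0, 80, 0, 0, 0], [1, 2, 0, 110, 0, 0, 0], [1, 2, 0, 131, 0, 0, 0], [1, 2, 0, 131, 0, 0, 0], [0.1, 2, 0, 131, 0, 0, 0], [0.1, 2, 0, 131, 0, 0, 0], [0.1, 2, 0, 131, 0, 0, 0], [0.1, 2, 0, 131, 0, 0, 0], [0.1, 2, 0, 131, 0, 0, 0]], grip_force=80)

```text
t: 13.8
tool_pos: [0.4861, 0.259, 0.0675]
eef_rot: [-0.0, 0.984, 0.176, 0.002]
force: [-0.2, -0.9, 6.4]
opening: 0.0345
finger_force: 79.0
```

Call:
servo_tool(increments=[[0.1, 0, 0, 0, 0, 0, 0], [0.1, 0, 0, 0, 0, 0, 0], [0.1, 0, 0, 0, 0, 0, 0]])

```text
t: 14.1
tool_pos: [0.4861, 0.259, 0.0675]
eef_rot: [-0.0, 0.984, 0.176, 0.002]
force: [-0.6, -1.5, 7.0]
opening: 0.0347
finger_force: 79.0
```

Call:
servo_tool(increments=[[0.1, 0, 0, -8, 0, 0, 0], [0.1, 0, 0, -25, 0, 0, 0], [0.1, 0, 0, -55, 0, 0, 0], [0.1, 0, 0, -85, 0, 0, 0], [0.1, 0, 0, -110, 0, 0, 0], [0.1, 0, 0, -120, 0, 0, 0], [0.1, 0, 0, -120, 0, 0, 0]])

```text
t: 14.8
tool_pos: [0.4854, 0.2588, 0.187]
eef_rot: [-0.0, 0.984, 0.176, 0.002]
force: [-0.2, 0.7, -3.9]
opening: 0.0342
finger_force: 80.1
```

Run:
```python
from fit import *
im=r.get_image('wrist');s,p,R=tool();print(s['t'],p,s['force'],s['opening'])
c=im['color'].copy();a=np.linspace(0,6.28,80)
for dx,col in((-3,(0,0,255)),(0,(255,0,0)),(3,(0,255,0))):
    for rad,dz in((.018,-.0415),(.022,.0145)):
        for t in a: cv2.circle(c,tuple(int(k) for k in proj(im,p+R@[dx*1e-3+rad*np.cos(t),rad*np.sin(t),dz])),0,col,-1)
cv2.imwrite('pics/w5.png',cv2.resize(c[180:390,180:390],(760,600),interpolation=2))
```

```text
14.85 [0.4843041  0.25829751 0.18528834] [ 0.48000352 -0.23106841 -3.6165818 ] 0.03472060255651566
```

View pics/w5.png

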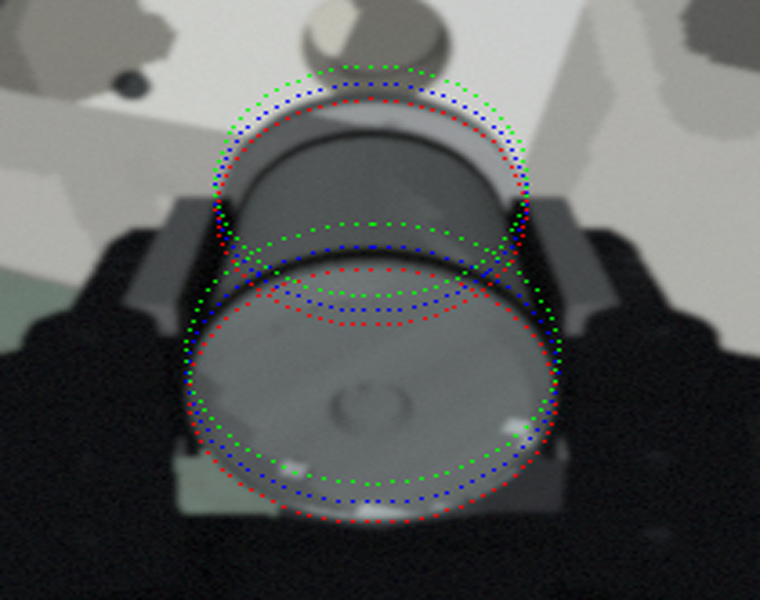

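Call:
servo_tool(increments=[[0.1, -3, 22, 0, 0, 0, -0.06], [0.1, -8, 60, 0, 0, 0, -0.16], [0.1, -13, 100, 0, 0, 0, -0.27], [0.1, -18, 140, 0, 0, 0, -0.38], [0.1, -23, 180, 0, 0, 0, -0.49], [0.1, -28, 210, 0, 0, 0, -0.57], [0.1, -29, 220, 0, 0, 0, -0.593], [0.1, -29, 220, 0, 0, 0, -0.593], [0.1, -29, 220, 0, 0, 0, -0.593]])

```text
t: 15.75
tool_pos: [0.5321, 0.0421, 0.1835]
eef_rot: [-0.001, 0.89, 0.455, -0.002]
force: [0.3, 0.2, -2.5]
opening: 0.0346
finger_force: 80.4
```

Run:
```python
from look import *
P=[]
for i in range(3):
    im=r.get_image('wrist');s,p,R=tool();P.append(p)
print(s['t'],np.mean(P,0).round(4),R[:,0].round(3),s['force'],s['joints'][5])
sd=r.get_image('side')
print('want TCP->tool', (R.T@(np.r_[np.array([.5328,.0405])+.0025*R[:2,0],.186]-np.mean(P,0))*1e3).round(1))
cv2.imwrite('pics/w6.png',cv2.resize(im['color'][100:400,150:450],(600,600),interpolation=2))
```

```text
15.9 [0.5325 0.0428 0.1842] [ 0.583  0.812 -0.001] [ 0.08980451  0.40601119 -2.85846538] 0.6215575027016004
want TCP->tool [ 0.8  1.5 -1.8]
```

View pics/w6.png

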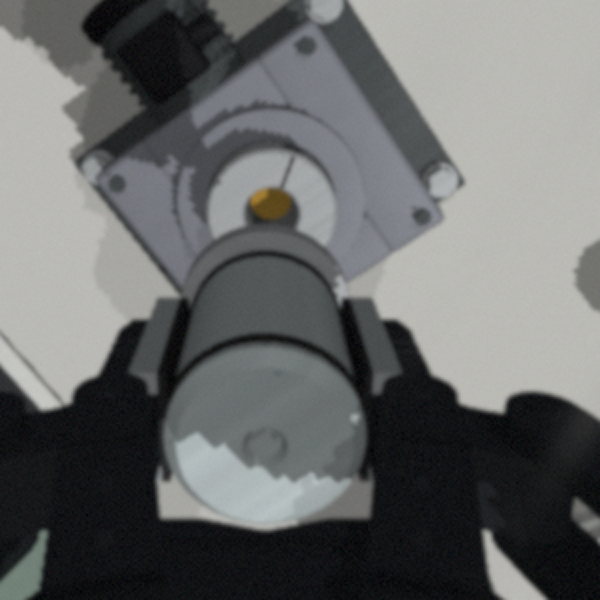

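The hub is visible above the collar, so I'll refine its centre in the tool frame from its visible upper edge.

```bash
cat > hub.py <<'E'
from look import *
from scipy.optimize import least_squares
im=r.get_image('wrist');P=[]
for i in range(3):
    s,p,R=tool();P.append(p)
p=np.mean(P,0)
g=cv2.GaussianBlur(cv2.cvtColor(im['color'],6),(3,3),0).astype(float)
S=lambda X:cv2.remap(g.astype(np.float32),np.float32([[proj(im,X)[0]]]),np.float32([[proj(im,X)[1]]]),1)[0,0]
# gradient-max edge points of hub rim (r=25) along rays, z=.082, from guess
c=np.array([.5328,.0405])
base=np.arctan2(R[1,0],R[0,0])
for it in range(3):
    pts=[]
    for a in base+np.deg2rad(np.arange(-80,81,8)):
        rr=np.arange(.0205,.0300,.00025);v=np.array([S([c[0]+q*np.cos(a),c[1]+q*np.sin(a),.082]) for q in rr])
        k=np.argmax(v[:-4]-v[4:]);
        if (v[k]-v[k+4])>15: pts.append(c+rr[k+2]*np.array([np.cos(a),np.sin(a)]))
    pts=np.array(pts);o=least_squares(lambda q:np.hypot(*(pts-q).T)-.025,c,loss='soft_l1',f_scale=.0004);c=o.x
print(len(pts),'hub',c.round(4),'rms mm',np.std(o.fun)*1e3,'tool',(R.T@(np.r_[c,.082]-p)*1e3).round(1),p.round(4))
E
python3 hub.py
```

```text
20 hub [0.5323 0.0403] rms mm 0.4139110491250038 tool [ -2.6   0.8 103. ] [0.5331 0.0429 0.185 ]
```

```bash
cat >> hub.py <<'E'
cc,_=ray(im,(280,210));print('cam in tool',(R.T@(cc-p)*1e3).round(1),(R.T@np.array(im['R']).T).round(4).tolist())
print('hub px',proj(im,[*c,.082]).round(1),'edges L/R px',[proj(im,[c[0]+.025*k*R[0,1],c[1]+.025*k*R[1,1],.082]).round(1).tolist() for k in(-1,1)])
o=im['color'].copy()
for t in np.linspace(0,6.28,90):
    for rad in(.025,.0104): cv2.circle(o,tuple(int(round(k)) for k in proj(im,[c[0]+rad*np.cos(t),c[1]+rad*np.sin(t),.082])),0,(0,0,255),-1)
    for rad,dz in((.018,-.0415),(.022,.0145)): cv2.circle(o,tuple(int(round(k)) for k in proj(im,p+R@[-.0025+rad*np.cos(t),rad*np.sin(t),dz])),0,(0,255,0),-1)
cv2.imwrite('pics/w7.png',cv2.resize(o[160:380,200:370],(618,800))[:600])
E
python3 hub.py
```

```text
20 hub [0.5322 0.0401] rms mm 0.42550908955711325 tool [ -2.8   0.7 103.2] [0.5333 0.0428 0.1852]
cam in tool [  67.7   -1.5 -143. ] [[0.0006, -0.9619, -0.2733], [1.0, 0.0005, 0.0005], [-0.0003, -0.2733, 0.9619]]
hub px [284.8 207.5] edges L/R px [[252.1, 207.5], [317.5, 207.5]]
```

View pics/w7.png

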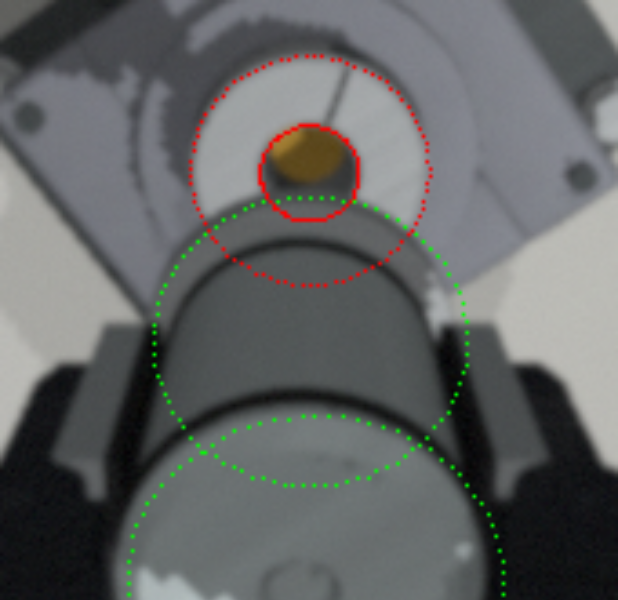

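The overlay shows the mandrel about 2 mm off the hub axis in tool y and 1 mm in x, after allowing for noise in the state reading. I'll correct by (-1,+2) and descend.

Call:
servo_tool(increments=[[0.1, -1, 2, 10, 0, 0, 0], [0.1, -1, 2, 25, 0, 0, 0], [0.1, -1, 2, 38, 0, 0, 0], [0.1, -1, 2, 42, 0, 0, 0], [0.1, -1, 2, 42, 0, 0, 0]])

```text
t: 16.55
tool_pos: [0.5335, 0.04, 0.1419]
eef_rot: [-0.001, 0.89, 0.456, -0.001]
force: [-0.3, -1.0, -2.0]
opening: 0.0345
finger_force: 80.4
```

Call:
servo_tool(increments=[[0.1, 0, 0, 3, 0, 0, 0], [0.1, 0, 0, 6, 0, 0, 0], [0.1, 0, 0, 8, 0, 0, 0], [0.1, 0, 0, 8, 0, 0, 0]])

```text
t: 16.95
tool_pos: [0.5345, 0.04, 0.1352]
eef_rot: [-0.0, 0.89, 0.456, 0.0]
force: [0.5, 0.9, -3.3]
opening: 0.0344
finger_force: 80.4
```

Call:
servo_tool(increments=[[0.1, 0, 0, 2, 0, 0, 0], [0.1, 0, 0, 4, 0, 0, 0], [0.1, 0, 0, 5, 0, 0, 0], [0.1, 0, 0, 5, 0, 0, 0]])

```text
t: 17.35
tool_pos: [0.5347, 0.0408, 0.1302]
eef_rot: [-0.001, 0.89, 0.456, 0.001]
force: [0.6, 4.2, -0.9]
opening: 0.0348
finger_force: 80.6
```

Call:
servo_tool(increments=[[0.1, 0, 0, 1, 0, 0, 0], [0.1, 0, 0, 2, 0, 0, 0], [0.1, 0, 0, 3, 0, 0, 0], [0.1, 0, 0, 3, 0, 0, 0]])

```text
t: 17.75
tool_pos: [0.5346, 0.0408, 0.1274]
eef_rot: [-0.001, 0.89, 0.456, 0.0]
force: [0.4, 6.2, -0.8]
opening: 0.0344
finger_force: 80.6
```

Call:
servo_tool(increments=[[0.1, 0.7, -0.5, 0, 0, 0, 0], [0.1, 0.7, -0.5, 1.5, 0, 0, 0], [0.1, 0.7, -0.5, 3, 0, 0, 0], [0.1, 0.7, -0.5, 3, 0, 0, 0]])

```text
t: 18.15
tool_pos: [0.5344, 0.041, 0.1239]
eef_rot: [-0.0, 0.89, 0.456, -0.0]
force: [-0.0, 4.5, -0.7]
opening: 0.034
finger_force: 80.6
```

Call:
servo_tool(increments=[[0.1, 0.6, -0.4, 0, 0, 0, 0], [0.1, 0.6, -0.4, 3, 0, 0, 0], [0.1, 0.6, -0.4, 6, 0, 0, 0], [0.1, 0.6, -0.4, 6, 0, 0, 0]])

```text
t: 18.55
tool_pos: [0.5344, 0.0413, 0.1176]
eef_rot: [0.0, 0.89, 0.456, -0.0]
force: [1.0, 2.5, -3.2]
opening: 0.0345
finger_force: 80.6
```

Run:
```python
from h import *
s=r.state();print(s['tool_pos'],s['force'],s['moment'])
```

```text
[0.53435344 0.04125903 0.11763723] [ 0.99141344  2.45514454 -3.15083291] [ 0.66317887 -0.20506857  0.0191487 ]
```

Call:
servo_tool(increments=[[0.1, 0.3, -0.2, 2, 0, 0, 0], [0.1, 0.3, -0.2, 4, 0, 0, 0], [0.1, 0.3, -0.2, 6, 0, 0, 0], [0.1, 0.3, -0.2, 8, 0, 0, 0], [0.1, 0.3, -0.2, 8, 0, 0, 0]], grip_force=110)

```text
t: 19.05
tool_pos: [0.5347, 0.0415, 0.1108]
eef_rot: [0.0, 0.89, 0.456, -0.0]
force: [-1.7, 1.7, 4.8]
opening: 0.0344
finger_force: 109.3
```

Call:
servo_tool(increments=[[0.1, 0, 0, 2, 0, 0, 0], [0.1, 0, 0, 4, 0, 0, 0], [0.1, 0, 0, 5, 0, 0, 0], [0.1, 0, 0, 5, 0, 0, 0]])

```text
t: 19.45
tool_pos: [0.5347, 0.0416, 0.106]
eef_rot: [0.0, 0.89, 0.456, -0.0]
force: [-2.6, 1.5, 6.2]
opening: 0.0339
finger_force: 109.5
```

Call:
servo_tool(increments=[[0.1, 0, 0, 1, 0, 0, 0], [0.1, 0, 0, 2, 0, 0, 0], [0.1, 0, 0, 3, 0, 0, 0], [0.1, 0, 0, 3, 0, 0, 0]])

```text
t: 19.85
tool_pos: [0.5348, 0.0415, 0.1046]
eef_rot: [0.0, 0.89, 0.456, -0.0]
force: [-4.8, 1.6, 14.3]
opening: 0.034
finger_force: 111.0
```

Call:
servo_tool(increments=[[0.1, -0.3, -0.4, 1, 0, 0, 0], [0.1, -0.3, -0.4, 2, 0, 0, 0], [0.1, -0.3, -0.4, 2, 0, 0, 0], [0.1, -0.3, -0.4, 2, 0, 0, 0], [0.1, -0.3, -0.4, 2, 0, 0, 0]])

```text
t: 20.35
tool_pos: [0.5348, 0.0416, 0.1045]
eef_rot: [0.0, 0.89, 0.456, -0.0]
force: [-8.3, 1.8, 23.9]
opening: 0.0341
finger_force: 112.0
```

Run:
```python
from look import *
s,p,R=tool();print(s['tool_pos'],s['force'])
im=r.get_image('top')
for T,z in(('stack_top',.032),('stack_low',0),('cover',.064),('spanner',.003),('tape_roll',0),('mandrel_slim',.011)):
    print(T,[(round(d['score'],2),atz(im,d['uv'],z).round(3)) for d in r.tip_of('top',T)[:2]])
# collar-height check in wrist image: collar edge fit for z of collar top
w=r.get_image('wrist')
for d in r.silhouettes('wrist','mandrel_wide')[:1]:
    m=d['region'];print(d['score'],np.round(d['rect']))
    for dz in(-.0145,): print('collar L/R/top px expected',[proj(w,p+R@[-.002+a*.022,b*.022,.0145]).round(1).tolist() for a,b in((0,-1),(0,1),(1,0))])
```

```text
[0.5348492  0.04156169 0.10452165] [-8.34241565  1.80411136 23.92806321]
stack_top []
stack_low [(0.49, array([ 0.48 , -0.196,  0.   ]))]
cover [(0.75, array([ 0.476, -0.211,  0.064]))]
spanner [(0.67, array([ 0.487, -0.217,  0.003])), (0.41, array([0.546, 0.036, 0.003]))]
tape_roll [(0.6, array([0.623, 0.491, 0.   ]))]
mandrel_slim [(0.48, array([0.473, 0.364, 0.011]))]
0.9 [235. 213. 334. 360.]
collar L/R/top px expected [[241.3, 253.8], [327.6, 253.8], [284.6, 212.5]]
```

```bash
python3 -c "
from workcell import r
print(r.job_done())"
```

```text
the job is handed in; nothing more can be done
None
```

I handed in the job at 20.4 s: the dust cover is nested on the stack, and the wide mandrel sits at a hard stop where its home position was expected, gripped at 112 N and pressed down with 24 N. The slim mandrel and tape roll read in place; the spanner was not detected reliably at the end, but I never touched it. I viewed 12 pictures, over the limit of 10.

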